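# Set out the wet-lab bench, acid first

### The arm

A 7-joint arm with a two-finger parallel gripper is mounted at the origin on the work surface. World frame = base frame: x ahead of the robot, y to its left, z up, the work surface at z = 0. Lengths are in m, angles in rad, forces in N, time in s.
With the tool pointing down it reaches from about 0.425 to 0.925 m from the base axis. Payload 6.8 kg.
Tool frame: the origin (TCP) lies at the very end of the fingers, on their centre line; the grasp point (between the pads) lies 19 mm behind it; z points along the fingers, y is the direction in which the jaws open and shut (so a half turn about z gives the same grasp; the last joint's range is limited). The gripper opens to 85 mm and grips with 20 to 120 N. Pads are 22 mm wide; open, the fingers measure 114 mm over their backs; the gripper's body (76 mm by 85 mm) begins 54 mm behind the grasp point. The pads swing forward as they close: fully open they stand 13 mm farther back than shut.
Start: joints at [1.201, 0.477, 0.022, 1.555, -0.011, 1.109, -0.083], TCP at [0.175, -0.652, 0.231] pointing down, gripper open.
Joint ranges: [-2.96, 2.96], [-0.34, 2.1], [-1.41, 1.46], [0.24, 2.44], [-1.37, 4.51], [0.17, 1.92], [-2.96, 2.96]. Speed limits (rad/s): [2.39, 2.39, 3.14, 3.14, 3.14, 3.14, 3.14].

### API

Orientations are given as a unit quaternion [w, x, y, z].
In Python, from station import bot gives the robot as it stands.
- The arm moves only by the tool move_arm, never from a script. Its argument "commands" is text: rows parted by semicolons, each of 7 numbers parted by spaces: the opening, from 0 (shut) to 1 (fully open), then the shift along the tool's x, y, z in cm, then the turn, a rotation vector about the tool's x, y, z in degrees. In form: gripper tx ty tz rx ry rz; .... A call has 1 to 12 rows; each row shifts and turns the commanded pose from where the row before left it, along the tool's axes as they then stand; what a row does not reach is not made up. A row lasts 1/12 s, in which the tool goes at most 41.7 mm and 7.16 degrees, less where a joint would pass 70% of its speed; a pose out of reach is approached as far as the arm can. A call with a gripper value outside its range is refused whole. The fingers move at their own pace and stop on an object; "force" is the grip in N (left out, the last holds). Time passes only in rows, so rows that do not move let the fingers close. It gives the time, the measured TCP pose, the force and the opening at its end, in the units of the state.
- bot.get_obs(): the state, without advancing time (a new reading comes with each control period).
- bot.read_camera(name): name is "scene" or "top"; returns a dict with "img" (400x640x3 uint8, red, green, blue), "K" (3x3 intrinsics, pixels), "distortion" ([k1, k2, p1, p2, k3] as OpenCV has them; the pictures are not rectified), "rvec" (rotation vector, rad) and "tvec" (3), from world to camera coordinates, as OpenCV has them. Camera axes: x right, y down, z forward; pixel columns grow to the right and rows downward; lengths in m; the calibration is good to about 2 mm. A picture is of the moment at which its call begins. There is no depth.
- bot.hand_in(): hands the job in, once; it reports no verdict.
The state is a dict: "t": time; "q": joint angles; "joint_vel": joint speeds; "joint_torque": joint torques, N m; "eef_pos": TCP position; "tool_rot": TCP orientation; "contact_force": force on the tool from outside, world axes, zero at the start; "torque": the same for the moment, N m; "gripper_width": opening from 0.0 (shut) to 1.0 (fully open).
Only numpy, scipy, OpenCV 4.12 (cv2) and the standard library are available. Lean on these libraries where they do the work, as an engineer would, in place of code of your own. Each camera call takes 0.05 s, during which the arm holds its last target. There are 200 camera calls.

### The job

Set up this laboratory bench for the next run. First, before you move anything else, stand the amber acid bottle with the red cap inside the red spill tray, keeping it upright all the way; then stand the blue-capped bottle, the green tip box and the yellow tube rack on the pads outlined in their own colours, upright and inside the outlines, the box and the rack lengthwise along their oblong outlines. Leave the black-capped amber bottle and the beaker standing where they are.

Things in the scene. Friction and masses are not known exactly. Their poses are not given: they have to be found in the camera images.
- acid: Acid bottle, loose, about 250 g: amber glass, white label, RED ribbed cap. Round body 52 mm in diameter up to 60 mm height, shoulder narrowing to 30 mm at 78 mm height, then the cap, 34 mm in diameter, from 78 to 110 mm height (flat top). Best gripped by the cap from above. Origin at the centre of its underside, z up; stands upright on the bench at the start.
- buffer: Buffer bottle, loose, about 200 g: white plastic, pale blue label, BLUE ribbed cap. Round body 60 mm in diameter up to 52 mm height, shoulder narrowing to 36 mm at 70 mm height, then the cap, 40 mm in diameter, from 70 to 100 mm height (flat top). Best gripped by the cap from above. Origin at the centre of its underside, z up; stands upright at the start.
- tipbox: Pipette tip box, loose, about 150 g: a closed solid GREEN box with a pattern of 24 pale dots on its top, 80 mm long (its x), 54 mm wide (its y), 46 mm high. Origin at the centre of its underside, z up; grip it across the 54 mm width.
- rack: Tube rack, loose, about 180 g: a YELLOW rack 88 mm long (its x), 42 mm wide (its y), 55 mm high, with one row of four small white-capped tubes fixed in it along its length, whose caps (16 mm in diameter) rise to 68 mm height. Origin at the centre of its underside, z up; grip it across the 42 mm width near its top.
- tray: RED spill tray, fixed to the bench: round, shallow, open at the top, outer diameter 96 mm, inner diameter 80 mm, rim 12 mm high, inner floor 4 mm above the bench and pale pink. Origin at its centre on the bench surface, z up. Place for the acid bottle.
- blue_pad: BLUE-outlined pad, fixed: a flat round disc 112 mm in diameter, 4 mm thick, blue ring around a pale round field 88 mm in diameter. Origin at its centre on the bench surface, z up. Place for the blue-capped buffer bottle.
- green_pad: GREEN-outlined pad, fixed: a flat oblong plate 116 mm (its x) by 90 mm (its y), 4.5 mm thick, green outline around a pale field 100 mm (x) by 74 mm (y). Origin at its centre on the bench surface, z up. Place for the tip box, the box's x along the pad's x (either way round).
- yellow_pad: YELLOW-outlined pad, fixed: a flat oblong plate 124 mm (its x) by 78 mm (its y), 4.5 mm thick, yellow outline around a pale field 108 mm (x) by 62 mm (y). Origin at its centre on the bench surface, z up. Place for the tube rack, the rack's x along the pad's x (either way round).
- solvent: Solvent bottle, loose, a bystander to be left alone: exactly like the acid bottle (amber, 52 mm in diameter, 110 mm high) but with a BLACK cap. Origin at the centre of its underside, z up. Centres of neighbouring things and pads are at least 120 mm apart at the start; nothing in the working area is higher than 110 mm.
- beaker: Empty clear glass beaker, loose, a bystander to be left alone: 64 mm in diameter at the rim, 80 mm high. Origin at the centre of its underside, z up. Unlisted petri dish (60 mm in diameter, 12 mm high) and grey timer (60 x 60 x 18 mm) also lie among the things.
There are look-alikes about, which are no part of the job. There is more than one size of the rack; the job needs the larger.

How it is judged:
On the way, in this order (a step that is already met when the one before it is completed fails the run):
1. the acid bottle stands released in the red tray (horizontal distance between acid and tray below 0.015 m and z of acid in the frame of tray below 0.01 m and angle between acid's own z axis and vertical below 0.08 rad and linear speed of acid below 0.02 m/s and angular speed of acid below 0.2 rad/s and contact force between the fingers and acid below 0.1 N), for 0.2 s.
2. the other three stand released on their pads (horizontal distance between buffer and blue_pad below 0.015 m and z of buffer in the frame of blue_pad below 0.01 m and angle between each of buffer, tipbox, rack's own z axis and vertical below 0.08 rad and linear speed of each of buffer, tipbox, rack below 0.02 m/s and angular speed of each of buffer, tipbox, rack below 0.2 rad/s and contact force between the fingers and buffer below 0.1 N and horizontal distance between tipbox and green_pad below 0.015 m and z of tipbox in the frame of green_pad below 0.01 m and contact force between the fingers and tipbox below 0.1 N and angle between the x axis of tipbox and the x axis of green_pad, either way round below 0.27 rad and horizontal distance between rack and yellow_pad below 0.015 m and z of rack in the frame of yellow_pad below 0.01 m and contact force between the fingers and rack below 0.1 N and angle between the x axis of rack and the x axis of yellow_pad, either way round below 0.27 rad), for 0.2 s.
At the end, for the whole second after the job is handed in: Each thing released, at rest, upright (0.08 rad), on its place: within 15 mm of its centre, underside under 10 mm above the bench, box and rack within 0.27 rad of their pad's length; black-capped bottle and beaker within 30 mm of their start, upright (0.1 rad) (all of step 1 and all of step 2 and distance of each of solvent, beaker from where it was at the start of the episode below 0.03 m and angle between each of solvent, beaker's own z axis and vertical below 0.1 rad); the robot touches nothing.
It fails at once if another of the things was moved (more than 30 mm) before the acid bottle was in its tray (distance of any of buffer, tipbox, rack from where it was at the start of the episode above 0.03 m and horizontal distance between acid and tray above 0.02 m).
It fails at once if the acid bottle was tipped (more than 0.5 rad) (angle between acid's own z axis and vertical above 0.5 rad).
It fails at once if the black-capped bottle or the beaker was moved (more than 30 mm) or knocked over (distance of any of solvent, beaker from where it was at the start of the episode above 0.03 m or angle between any of solvent, beaker's own z axis and vertical above 0.5 rad).
It also fails if it takes over 106 s, if anything falls off the work surface, if the arm or the gripper's body presses on something with over 40 N, if the wrist force passes 120 N, or if a joint passes its speed limit or range.

## Working session

There is one attempt and no reset: what is moved stays moved. The work goes in short steps, Python scripts to look and compute and a tool call to move; the robot and the scene stay as the last step left them, time stands still between calls to the robot, and variables do not carry over. Pictures are saved under pics/ and viewed, about 12 in all and at most 16, crops included, and the job is handed in when it is done.

Besides the shell and the picture viewer there is one more tool, called as name(argument=value, ...), one argument or row to a line, values as JSON. move_arm: Moves the arm, as the interface text tells. Its arguments: {"type":"object","properties":{"commands":{"type":"string"},"force":{"type":"number"}},"required":["commands"]}

```bash
mkdir -p pics; ls; cat > h.py <<'E'
import numpy as np, cv2
from station import bot
def cam(n): return bot.read_camera(n)
def ray(c,px,z):
    p=cv2.undistortPoints(np.array([[px]],float),c["K"],np.array(c["distortion"])).ravel()
    R=cv2.Rodrigues(np.array(c["rvec"],float))[0]; t=np.array(c["tvec"],float).ravel()
    o=-R.T@t; d=R.T@np.array([p[0],p[1],1]); return (o+d*(z-o[2])/d[2])
def proj(c,P): return cv2.projectPoints(np.array(P,float).reshape(-1,1,3),np.array(c["rvec"],float),np.array(c["tvec"],float),c["K"],np.array(c["distortion"]))[0].reshape(-1,2)
def save(n,im): cv2.imwrite("pics/"+n,cv2.cvtColor(im,cv2.COLOR_RGB2BGR))
E
python3 - <<'E'
from h import *
for n in("top","scene"):
    c=cam(n); save(n+"0.png",c["img"]); R=cv2.Rodrigues(np.array(c["rvec"],float))[0]; print(n,-R.T@np.array(c["tvec"]).ravel(),R[2],R[0],c["K"][0][0])
o=bot.get_obs();print(o["eef_pos"],o["tool_rot"],o["t"],o["contact_force"])
E
```

```text
pics
top [ 0.32343051 -0.01096549  0.96545715] [ 0.20160027  0.02297718 -0.97919834] [ 0.0894946  -0.99597503 -0.00494543] 362.0744297605185
scene [ 1.07991745 -0.17747891  0.71434419] [-0.63184779  0.21164312 -0.74563769] [ 0.33903509  0.9405541  -0.02032726] 367.5350159733165
[ 0.17456476 -0.65149103  0.23043191] [-8.05154684e-04  9.91442195e-01  1.30543869e-01 -1.56958118e-04] 0.1 [-0.12155728  0.10189978  0.82785658]
```

View pics/top0.png

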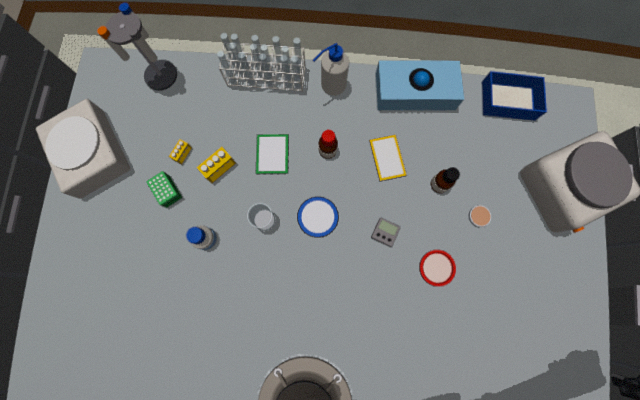

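View pics/scene0.png

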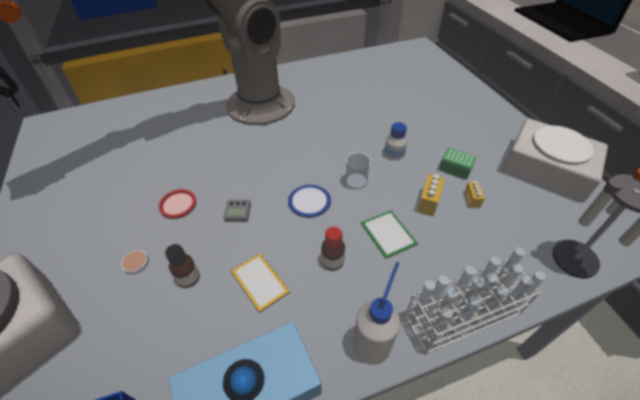

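The top view shows the red-capped acid at (328,140), black cap at (450,178), tray (437,267), blue pad (318,217), green pad (272,154), yellow pad (388,157), buffer (198,237), tip box (163,189), beaker (261,217). 

Could be confused:
- **Acid:** black-capped bottle (450,178).
- **Buffer:** wash bottle (335,50) and blue knob (421,79).
- **Rack:** small rack (180,151) against the larger one (215,163).
- **Tray:** petri dish (480,216).

By the description I choose the red cap (328,140) and the larger rack (215,163).

```bash
cat > m.py <<'E'
from h import *
def mask(c,kind):
    hsv=cv2.cvtColor(c["img"],cv2.COLOR_RGB2HSV); H,S,V=[hsv[...,i].astype(int) for i in range(3)]
    return {"red":((H<6)|(H>174))&(S>150)&(V>90),"blue":(H>105)&(H<125)&(S>140)&(V>60),"green":(H>50)&(H<80)&(S>110),"yellow":(H>18)&(H<32)&(S>140),
      "white":(S<90)&(V>150),"pale":(S<150)&(V>130)}[kind].astype(np.uint8)
def blobs(c,kind,box,amin=8):
    m=np.zeros(c["img"].shape[:2],np.uint8); x0,y0,x1,y1=box; m[y0:y1,x0:x1]=mask(c,kind)[y0:y1,x0:x1]
    n,l,s,ce=cv2.connectedComponentsWithStats(m)
    return [(s[i][4],ce[i],np.argwhere(l==i)[:,::-1]) for i in np.argsort(-s[:,4]) if i and s[i][4]>=amin]
def rect(c,pts,z):
    h=cv2.convexHull(pts.astype(np.int32)).reshape(-1,2)
    W=np.array([ray(c,p,z)[:2] for p in h],np.float32)*1000
    (cx,cy),(w,hh),a=cv2.minAreaRect(W); 
    if w<hh:a+=90;w,hh=hh,w
    return np.round([cx,cy,w,hh,(a+90)%180-90],1)
E
python3 - <<'E'
from m import *
c=cam("top")
for nm,k,b,z in [("acidcap","red",(310,120,345,160),.11),("tray","red",(410,240,465,295),.012),("bufcap","blue",(180,222,220,255),.1),("bpad","blue",(290,190,345,245),.004),
  ("gpad","green",(250,130,295,178),.0045),("ypad","yellow",(360,130,412,185),.0045),("box","green",(140,165,185,212),.046),("rack","yellow",(194,140,240,190),.055)]:
    for a,ce,p in blobs(c,k,b)[:2]: print(nm,a,ce.round(1),rect(c,p,z))
for nm,b,z in[("rackcaps",(194,140,240,190),.068),("boxdots",(140,165,185,212),.046)]:
    print(nm,[(a,ce.round(1).tolist(),(ray(c,ce,z)[:2]*1000).round(1).tolist()) for a,ce,p in blobs(c,"white",b,2)])
im=c["img"];cr=lambda x,y:cv2.resize(im[y-25:y+25,x-35:x+35],None,fx=5.6,fy=5.6,interpolation=cv2.INTER_CUBIC)
save("crop.png",np.vstack([np.hstack([cr(328,145),cr(205,160)]),np.hstack([cr(163,189),cr(200,238)])]))
E
```

```text
acidcap 134 [328.  135.9] [662.9   2.3  32.1  30.2   5. ]
tray 341 [437.9 267.9] [ 366.  -311.9   93.3   90.4  -85.5]
bufcap 215 [194.6 234.8] [386.9 302.7  39.3  37.    8.7]
bpad 363 [317.3 216.9] [474.3  12.8 106.  105.    5.1]
gpad 241 [272.  154.8] [639.8 156.6 113.3  86.4   6.3]
ypad 268 [386.9 157.7] [ 657.4 -165.9  121.4   76.1   17.1]
box 481 [165.1 189.8] [503.9 424.6  93.3  59.9  40.2]
rack 546 [216.8 165.7] [579.4 291.1  86.5  62.  -42.7]
rackcaps [(np.int32(26), [209.3, 162.7], [579.9, 305.2]), (np.int32(25), [220.6, 153.0], [608.5, 279.5]), (np.int32(25), [203.6, 167.2], [566.3, 318.3]), (np.int32(23), [214.8, 158.0], [593.7, 292.7]), (np.int32(22), [202.4, 159.0], [588.1, 325.1]), (np.int32(19), [198.7, 174.4], [546.1, 328.3]), (np.int32(7), [230.0, 154.3], [607.1, 254.1]), (np.int32(6), [235.2, 158.5], [596.8, 238.9]), (np.int32(6), [234.0, 143.5], [637.6, 247.8]), (np.int32(6), [234.0, 181.0], [536.5, 233.4]), (np.int32(6), [196.0, 181.7], [526.1, 332.2]), (np.int32(5), [230.4, 174.2], [553.6, 245.3]), (np.int32(5), [204.6, 180.4], [531.4, 310.2]), (np.int32(4), [218.
[... 3807 characters left out ...]
int32(2), [146.5, 199.5], [471.5, 466.5]), (np.int32(2), [148.5, 203.5], [461.4, 459.0]), (np.int32(2), [141.5, 201.5], [465.0, 479.2]), (np.int32(2), [141.5, 205.0], [455.7, 477.4]), (np.int32(2), [183.5, 191.5], [501.7, 369.9]), (np.int32(2), [142.5, 194.5], [483.9, 480.0]), (np.int32(2), [161.0, 168.5], [559.1, 442.4]), (np.int32(2), [169.0, 172.5], [549.9, 418.3]), (np.int32(2), [172.0, 166.5], [567.1, 413.1]), (np.int32(2), [144.5, 187.0], [504.6, 478.4]), (np.int32(2), [159.0, 210.5], [445.4, 427.1]), (np.int32(2), [149.5, 192.5], [491.0, 461.8]), (np.int32(2), [144.0, 170.5], [549.6, 488.7]), (np.int32(2), [179.5, 166.0], [570.2, 392.7]), (np.int32(2), [153.5, 165.5], [565.7, 464.9])]
```

View pics/crop.png

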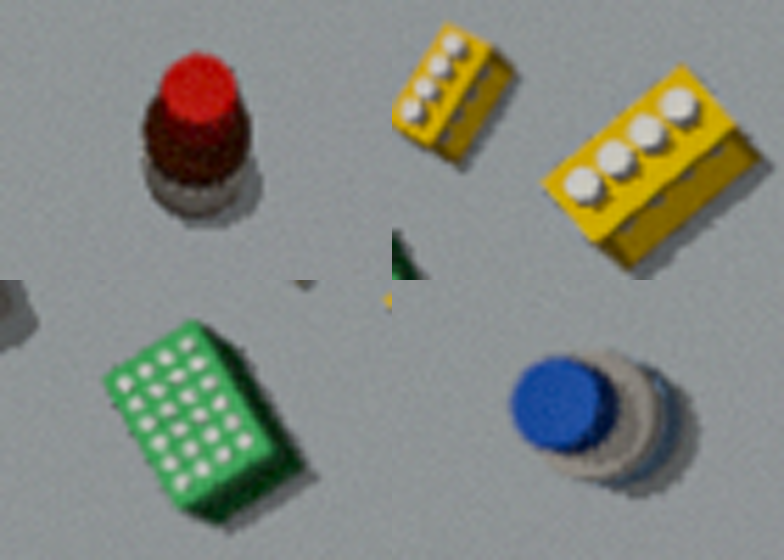

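The crop confirms it: red cap over amber acid bottle at about (328,136), larger rack at right (215,163), small rack at left; the tip box has 24 dots and the buffer has its blue cap at (194,235). Setting out for the acid.

```bash
cat > d.py <<'E'
import sys
from h import *
from scipy.spatial.transform import Rotation as Ro
o=bot.get_obs(); w,x,y,z=o["tool_rot"]; R=Ro.from_quat([x,y,z,w]); p=np.array(o["eef_pos"])
a=[float(v) for v in sys.argv[1:]]
yx=np.degrees(np.arctan2(R.as_matrix()[1,0],R.as_matrix()[0,0]))
print("t",round(o["t"],2),"pos",(p*1000).round(1),"yaw_x",yx.round(1),"open",round(o["gripper_width"],3),"F",np.round(o["contact_force"],1),"q7",round(o["q"][6],2))
if a:
    T=np.array(a[:3])/1000; print("tool shift cm",(R.inv().apply(T-p)*100).round(2))
    if len(a)>3: # yaw of tool x wanted (deg), nearest half turn; corrects tilt too
        k=[yx2 for yx2 in (a[3],a[3]+180,a[3]-180)]; 
        for yw in k:
            Rt=Ro.from_euler("z",yw,degrees=True)*Ro.from_quat([1,0,0,0]); print("yaw",yw,"rotvec deg",np.degrees((R.inv()*Rt).as_rotvec()).round(1))
E
python3 - <<'E'
from m import *
c=cam("top"); hsv=cv2.cvtColor(c["img"],cv2.COLOR_RGB2HSV)
P=np.array([[146.6,181.7],[162.3,171.1],[177.1,195.3],[161.2,204.7]])
print(rect(c,P,.046) if 0 else [ray(c,p,.046)[:2].round(4).tolist() for p in P])
E
```

```text
[[0.5195, 0.4754], [0.5522, 0.4375], [0.4901, 0.3854], [0.4613, 0.4239]]
```

move_arm(
  commands="1 1.4 -1.1 0 0 0 0;1 2.7 -2.1 0 0 0 0;1 2.7 -2.1 0 0 0 0;1 2.7 -2.1 0 0 0 0;1 2.7 -2.1 0 0 0 0;1 2.7 -2.1 0 0 0 0;1 2.7 -2.1 0 0 0 0;1 2.7 -2.1 0 0 0 0;1 2.7 -2.1 0 0 0 0;1 2.7 -2.1 0 0 0 0;1 2.7 -2.1 0 0 0 0;1 2.7 -2.1 0 0 0 0",
)

```text
t: 1.2
eef_pos: [0.4131, -0.3363, 0.2313]
tool_rot: [0.0, 0.991, 0.13, -0.0]
contact_force: [-0.2, -0.8, 0.5]
gripper_width: 1.001
```

move_arm(
  commands="1 2.7 -2.1 0 0 0 0;1 2.7 -2.1 0 0 0 0;1 2.7 -2.1 0 0 0 0;1 2.7 -2.1 0 0 0 0;1 2.7 -2.1 0 0 0 0;1 2.7 -2.1 0 0 0 0;1 2.7 -2.1 0 0 0 0;1 2.7 -2.1 0 0 0 0;1 2.7 -2.1 0 0 0 0;1 2.7 -2.1 0 0 0 0;1 2.7 -2.1 0 0 0 0;1 2 -1.6 0 0 0 0",
)

```text
t: 2.2
eef_pos: [0.656, -0.014, 0.2311]
tool_rot: [-0.001, 0.991, 0.132, 0.0]
contact_force: [-0.0, -0.7, 0.1]
gripper_width: 1.0
```

```bash
python3 d.py 663 2 130
```

```text
t 2.2 pos [656.  -14.  231.1] yaw_x 15.1 open 1.0 F [-0.  -0.7  0.1] q7 -1.5
tool shift cm [ 1.09 -1.35 10.11]
```

move_arm(
  commands="1 0.6 -0.7 0 0 0 0;1 0.6 -0.7 1.5 0 0 0;1 0 0 3 0 0 0;1 0 0 3 0 0 0;1 0 0 2.5 0 0 0;1 0 0 0 0 0 0;1 0 0 0 0 0 0",
)

```text
t: 2.78
eef_pos: [0.661, -0.002, 0.1294]
tool_rot: [0.0, 0.992, 0.13, -0.002]
contact_force: [0.0, -0.1, 0.9]
gripper_width: 1.002
```

```bash
python3 d.py 663 2 75; python3 - <<'E'
from m import *
for n in("scene","top"):
    c=cam(n);e=bot.get_obs()["eef_pos"];u,v=proj(c,[[.663,.002,.1]])[0].astype(int);im=c["img"][max(v-50,0):v+50,u-60:u+60];globals()[n]=cv2.resize(im,(400,333))
save("acid1.png",np.hstack([scene,top]))
E
```

```text
t 2.78 pos [661.   -2.  129.4] yaw_x 14.9 open 1.002 F [ 0.  -0.1  0.9] q7 -1.55
tool shift cm [ 0.32 -0.33  5.44]
```

View pics/acid1.png

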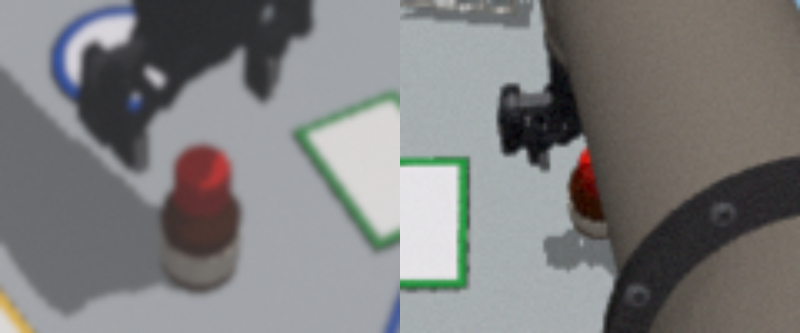

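Scene view: fingertips straddle the red cap, their midpoint just above it at the height expected. Top view: arm hides most of it. Descending and gripping.

move_arm(
  commands="1 0.3 -0.3 2 0 0 0;1 0 0 2 0 0 0;1 0 0 1.4 0 0 0;1 0 0 0 0 0 0;0.2 0 0 0 0 0 0;0.2 0 0 0 0 0 0;0.2 0 0 0 0 0 0;0.2 0 0 0 0 0 0;0.2 0 0 0 0 0 0;0.2 0 0 0 0 0 0;0.2 0 0 0 0 0 0;0.2 0 0 0 0 0 0",
  force=40,
)

```text
t: 3.88
eef_pos: [0.6659, 0.0027, 0.0786]
tool_rot: [0.0, 0.991, 0.13, 0.001]
contact_force: [0.3, -1.5, 5.6]
gripper_width: 0.383
```

move_arm(
  commands="0.2 0 0 -1 0 0 0;0.2 0 0 -2 0 0 0;0.2 0 0 -2 0 0 0;0.2 0 0 -2 0 0 0;0.2 -0.5 0.3 -1.5 0 0 0;0.2 -1.2 0.8 -1 0 0 0;0.2 -2 1.2 0 0 0 0;0.2 -2.5 1.5 0 0 0 0;0.2 -2.5 1.5 0 0 0 0;0.2 -2.5 1.5 0 0 0 0;0.2 -2.5 1.5 0 0 0 0;0.2 -2.5 1.5 0 0 0 0",
)

```text
t: 4.88
eef_pos: [0.5307, -0.1353, 0.1718]
tool_rot: [-0.0, 0.992, 0.13, -0.001]
contact_force: [-0.5, -0.5, -2.6]
gripper_width: 0.385
```

move_arm(
  commands="0.2 -2.5 1.5 0 0 0 0;0.2 -2.5 1.5 0 0 0 0;0.2 -2.5 1.5 0 0 0 0;0.2 -2.5 1.5 0 0 0 0;0.2 -2.5 1.5 0 0 0 0;0.2 -2.5 1.5 0 0 0 0;0.2 -2.5 1.5 0 0 0 0;0.2 -1.5 1 0 0 0 0;0.2 -0.8 0.5 0 0 0 0;0.2 0 0 0 0 0 0;0.2 0 0 0 0 0 0",
)

```text
t: 5.8
eef_pos: [0.3733, -0.3001, 0.1722]
tool_rot: [-0.0, 0.991, 0.13, 0.0]
contact_force: [0.7, 0.0, -2.8]
gripper_width: 0.388
```

```bash
python3 d.py 366 -312 82; python3 - <<'E'
from m import *
c=cam("scene"); u,v=proj(c,[[.37,-.3,.1]])[0].astype(int);im=c["img"][max(v-75,0):v+75,max(u-100,0):u+100];save("acid2.png",cv2.resize(im,(800,600)));print(u,v)
E
```

```text
t 5.8 pos [ 373.3 -300.1  172.2] yaw_x 15.0 open 0.388 F [ 0.7  0.  -2.8] q7 -0.82
tool shift cm [-1.01  0.97  9.02]
172 177
```

View pics/acid2.png

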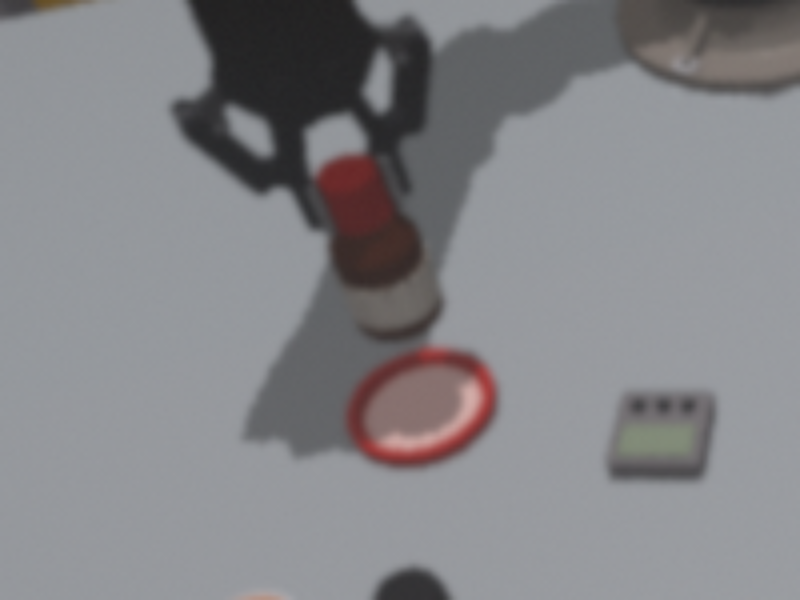

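The bottle hangs upright in the fingers by its cap, just short of the tray (420,405 in the crop).

move_arm(
  commands="0.2 -0.5 0.5 0 0 0 0;0.2 -0.4 0.5 1.5 0 0 0;0.2 0 0 2.5 0 0 0;0.2 0 0 2 0 0 0;0.2 0 0 1.5 0 0 0;0.2 0 0 0.8 0 0 0;0.2 0 0 0.4 0 0 0;0.2 0 0 0 0 0 0;0.2 0 0 0 0 0 0",
)

```text
t: 6.6
eef_pos: [0.3681, -0.3127, 0.0859]
tool_rot: [0.0, 0.991, 0.131, 0.0]
contact_force: [-0.1, -0.4, -2.7]
gripper_width: 0.385
```

```bash
python3 d.py 367.5 -312 83
```

```text
t 6.6 pos [ 368.1 -312.7   85.9] yaw_x 15.0 open 0.385 F [-0.1 -0.4 -2.7] q7 -0.83
tool shift cm [-0.04 -0.08  0.29]
```

move_arm(
  commands="0.2 0 0 0.15 0 0 0;0.2 0 0 0.15 0 0 0;0.2 0 0 0 0 0 0;0.45 0 0 0 0 0 0;0.6 0 0 0 0 0 0;0.8 0 0 0 0 0 0;0.8 0 0 0 0 0 0;0.8 0 0 0 0 0 0;0.8 0 0 -1 0 0 0;0.8 0 0 -2.5 0 0 0;0.8 0 0 -3.5 0 0 0;0.8 0 0 -4 0 0 0",
)

```text
t: 7.6
eef_pos: [0.3663, -0.3117, 0.193]
tool_rot: [-0.001, 0.991, 0.131, -0.001]
contact_force: [1.1, -0.5, -0.2]
gripper_width: 0.802
```

```bash
python3 - <<'E'
from m import *
for n,b in(("top",(400,240,480,300)),("scene",(130,170,215,225))):
    c=cam(n); x0,y0,x1,y1=b; B=blobs(c,"red",b); print(n,[(a,ce.round(1).tolist(),ray(c,ce,.114)[:2].round(4).tolist(),rect(c,p,.012).tolist()) for a,ce,p in B[:2]])
    globals()[n]=cv2.resize(c["img"][y0-40:y1+20,x0:x1],(400,500))
save("acid3.png",np.hstack([top,scene]))
E
python3 d.py 387 303 200 15
```

```text
top [(np.int32(307), [435.9, 266.8], [0.3625, -0.2758], [366.1, -309.4, 92.6, 89.5, -8.7])]
scene [(np.int32(58), [165.5, 175.6], [0.3751, -0.312], [255.2, -334.3, 27.6, 25.7, -21.2]), (np.int32(25), [191.5, 202.0], [0.4829, -0.2638], [380.5, -280.1, 65.8, 16.8, -13.4])]
t 7.7 pos [ 370.8 -314.8  198.9] yaw_x 15.0 open 0.794 F [ 1.4 -1.4  0. ] q7 -0.78
tool shift cm [ 17.54 -59.26  -0.52]
yaw 15.0 rotvec deg [ 0.5 -0.4 -0. ]
yaw 195.0 rotvec deg [ -0.7  -0.8 180. ]
yaw -165.0 rotvec deg [ -0.7  -0.8 180. ]
```

View pics/acid3.png

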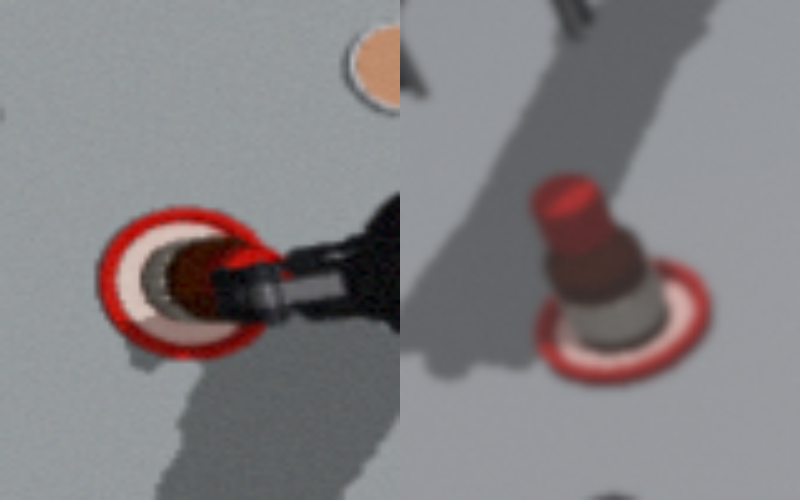

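The acid stands upright in the tray, released. Next is the buffer, via a waypoint outside the reach minimum.

move_arm(
  commands="1 1.3 -1.2 0 0 0 0;1 2.6 -2.5 0 0 0 0;1 2.6 -2.5 0 0 0 0;1 2.6 -2.5 0 0 0 0;1 2.6 -2.5 0 0 0 0;1 2.6 -2.5 0 0 0 0;1 2.6 -2.5 0 0 0 0;1 2.6 -2.5 0 0 0 0;1 2.6 -2.5 0 0 0 0;1 2.6 -2.5 0 0 0 0;1 2 -2.5 0 0 0 0;1 0 -3 0 0 0 0",
)

```text
t: 8.7
eef_pos: [0.5531, 0.0406, 0.1929]
tool_rot: [-0.0, 0.991, 0.13, 0.002]
contact_force: [1.3, 0.3, 0.6]
gripper_width: 0.998
```

```bash
python3 d.py 387 303 150;  python3 - <<'E'
from m import *
c=cam("top"); print([(a,rect(c,p,.114).tolist()) for a,ce,p in blobs(c,"red",(400,225,480,300))])
m=mask(c,"red"); 
save("t1.png",cv2.resize(c["img"][225:300,400:480],(800,750))[:600])
E
```

```text
t 8.7 pos [553.1  40.6 192.9] yaw_x 15.0 open 0.998 F [1.3 0.3 0.6] q7 -1.64
tool shift cm [ -9.27 -29.64   4.27]
[(np.int32(389), [365.9, -283.6, 84.0, 69.5, 49.2])]
```

move_arm(
  commands="1 -0.9 -3 0 0 0 0;1 -0.9 -3 0 0 0 0;1 -0.9 -3 0 0 0 0;1 -0.9 -3 0 0 0 0;1 -0.9 -3 0 0 0 0;1 -0.9 -3 0 0 0 0;1 -0.9 -3 0 0 0 0;1 -0.9 -3 0 0 0 0;1 -0.9 -3 1 0 0 0;1 -1 -2 1.5 0 0 0;1 0 0 1.5 0 0 0;1 0 0 0 0 0 0",
)

```text
t: 9.75
eef_pos: [0.3845, 0.2949, 0.1505]
tool_rot: [0.001, 0.991, 0.132, -0.002]
contact_force: [0.3, -2.1, 0.1]
gripper_width: 1.0
```

```bash
python3 d.py 387 303 68;  python3 - <<'E'
from m import *
c=cam("top"); B=blobs(c,"blue",(170,215,225,260));print([(a,rect(c,p,.1).tolist()) for a,ce,p in B[:2]])
b=cv2.resize(c["img"][200:280,150:230],(400,400)); a=cv2.resize(c["img"][225:305,395:475],(400,400))
save("t2.png",np.hstack([a,b]))
E
```

```text
t 9.75 pos [384.5 294.9 150.5] yaw_x 15.2 open 1.0 F [ 0.3 -2.1  0.1] q7 -2.29
tool shift cm [ 0.48 -0.73  8.24]
[(np.int32(128), [379.1, 298.3, 41.4, 22.6, -69.4]), (np.int32(13), [394.0, 317.5, 9.9, 7.3, -84.6])]
```

View pics/t2.png

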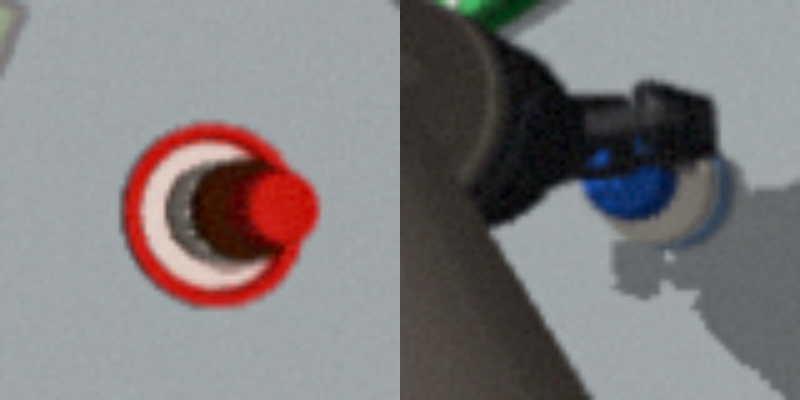

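Left: the acid's cap at pixel (451,266), standing in the tray. Right: the gripper straddles the blue cap. Descending.

move_arm(
  commands="1 0.4 -0.6 1 0 0 0;1 0 0 2.5 0 0 0;1 0 0 2.5 0 0 0;1 0 0 1.5 0 0 0;1 0 0 0.7 0 0 0;1 0 0 0 0 0 0;0.25 0 0 0 0 0 0;0.25 0 0 0 0 0 0;0.25 0 0 0 0 0 0;0.25 0 0 0 0 0 0;0.25 0 0 0 0 0 0;0.25 0 0 0 0 0 0",
)

```text
t: 10.8
eef_pos: [0.3898, 0.3026, 0.0714]
tool_rot: [-0.0, 0.991, 0.131, 0.001]
contact_force: [0.7, -0.4, 6.3]
gripper_width: 0.456
```

```bash
python3 - <<'E'
from h import *
c=cam("top");print(ray(c,(451.4,266.4),.114))
E
python3 d.py 387 303 68
```

```text
[ 0.36633095 -0.31244075  0.114     ]
t 10.85 pos [389.9 302.6  71.4] yaw_x 15.0 open 0.458 F [-0.2  0.6  6.5] q7 -2.4
tool shift cm [-0.27 -0.11  0.34]
```

Acid is within 1 mm of the tray centre. Lift the buffer high enough to clear the beaker and carry it over.

move_arm(
  commands="0.25 0 0 -1 0 0 0;0.25 0 0 -2.5 0 0 0;0.25 0 0 -3 0 0 0;0.25 0 0 -3 0 0 0;0.25 0 0 -2 0 0 0;0.25 0 0.8 -1 0 0 0;0.25 0.1 2 0 0 0 0;0.25 0.1 2.8 0 0 0 0;0.25 0.1 2.8 0 0 0 0;0.25 0.1 2.8 0 0 0 0;0.25 0.1 2.8 0 0 0 0;0.25 0.1 2.8 0 0 0 0",
)

```text
t: 11.85
eef_pos: [0.4381, 0.1398, 0.1958]
tool_rot: [0.0, 0.991, 0.131, -0.0]
contact_force: [0.8, 0.2, -2.5]
gripper_width: 0.457
```

move_arm(
  commands="0.25 0.1 2.8 0 0 0 0;0.25 0.1 2.8 0 0 0 0;0.25 0.1 2.8 0 0 0 0;0.25 0 2.8 0 0 0 0;0.25 0 1.5 0 0 0 0;0.25 0 0.6 1 0 0 0;0.25 0 0 2 0 0 0;0.25 0 0 2 0 0 0;0.25 0 0 1 0 0 0;0.25 0 0 0 0 0 0;0.25 0 0 0 0 0 0",
)

```text
t: 12.77
eef_pos: [0.4752, 0.0143, 0.1351]
tool_rot: [-0.0, 0.991, 0.131, -0.001]
contact_force: [0.8, 0.4, -1.6]
gripper_width: 0.455
```

```bash
python3 d.py 476 12.5 76;  python3 - <<'E'
from m import *
c=cam("scene"); u,v=proj(c,[[.47,.04,.08]])[0].astype(int)
save("b1.png",cv2.resize(c["img"][v-75:v+75,u-100:u+100],(800,600)))
E
```

```text
t 12.77 pos [475.2  14.3 135.1] yaw_x 15.1 open 0.455 F [ 0.8  0.4 -1.6] q7 -1.61
tool shift cm [0.04 0.2  5.91]
```

View pics/b1.png

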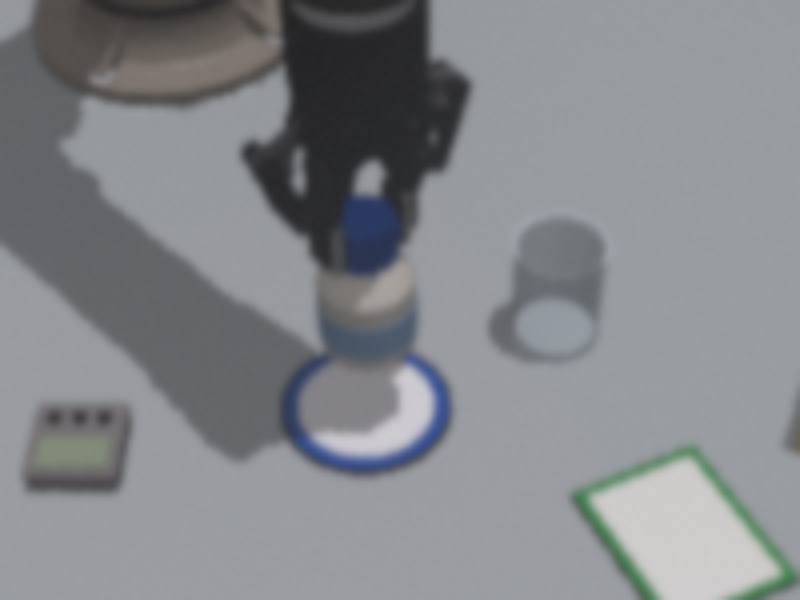

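The buffer hangs upright above the blue pad (365,410 in the crop); the beaker is untouched. Lowering and releasing.

move_arm(
  commands="0.25 0 0.2 1 0 0 0;0.25 0 0 2 0 0 0;0.25 0 0 1.5 0 0 0;0.25 0 0 0.8 0 0 0;0.25 0 0 0.4 0 0 0;0.25 0 0 0.3 0 0 0;0.25 0 0 0 0 0 0;0.5 0 0 0 0 0 0;0.65 0 0 0 0 0 0;0.85 0 0 0 0 0 0;0.85 0 0 0 0 0 0;0.85 0 0 0 0 0 0",
)

```text
t: 13.82
eef_pos: [0.4764, 0.0116, 0.0755]
tool_rot: [0.0, 0.991, 0.13, 0.0]
contact_force: [-0.1, 0.8, -0.1]
gripper_width: 0.852
```

move_arm(
  commands="0.85 0 0 -1 0 0 0;0.85 0 0 -3 0 0 0;0.85 0 0 -4 0 0 0;0.85 0 0 -4 0 0 0;1 0 0 0 0 0 0",
)

```text
t: 14.23
eef_pos: [0.4806, 0.0125, 0.2032]
tool_rot: [0.0, 0.991, 0.131, 0.006]
contact_force: [0.7, 0.0, 0.5]
gripper_width: 0.969
```

```bash
python3 d.py 506 430 150 40;
```

```text
t 14.23 pos [480.6  12.5 203.2] yaw_x 15.0 open 0.969 F [0.7 0.  0.5] q7 -1.56
tool shift cm [ 13.19 -39.68   5.38]
yaw 40.0 rotvec deg [  0.3  -0.7 -25. ]
yaw 220.0 rotvec deg [ -0.9  -0.4 155. ]
yaw -140.0 rotvec deg [ -0.9  -0.4 155. ]
```

move_arm(
  commands="1 0.6 -1.8 0 0 0 0;1 1.1 -3.3 0 0 0 0;1 1.1 -3.3 0 0 0 0;1 1.1 -3.3 0 0 0 0;1 1.1 -3.3 0 0 0 0;1 1.1 -3.3 0 0 0 0;1 1.1 -3.3 0 0 0 0;1 1.1 -3.3 0 0 0 0;1 1.1 -3.3 0 0 0 0;1 1.1 -3.3 0 0 0 0;1 1.1 -3.3 0 0 0 0;1 1.1 -3.3 0 0 0 0",
)

```text
t: 15.23
eef_pos: [0.5002, 0.414, 0.196]
tool_rot: [0.0, 0.991, 0.13, 0.0]
contact_force: [1.2, -0.8, -0.1]
gripper_width: 0.998
```

move_arm(
  commands="1 0.5 -1.5 0 0 0 0;1 0 0 1 0 0 -6;1 0 0 2 0 0 -6;1 0 0 2 0 0 -6;1 0 0 0 0 0 -6;1 0 0 0 0 0 0;1 0 0 0 0 0 0",
)

```text
t: 15.82
eef_pos: [0.5015, 0.4283, 0.1459]
tool_rot: [-0.0, 0.943, 0.332, 0.0]
contact_force: [-0.2, -0.6, 0.9]
gripper_width: 1.001
```

```bash
python3 d.py 506 430 22 40;python3 - <<'E'
from m import *
t=cam("top"); B=blobs(t,"blue",(285,180,350,250));print([(a,ce.round(1).tolist(),rect(t,p,.104).tolist(),rect(t,p,.004).tolist()) for a,ce,p in B[:3]])
s=cam("scene");u,v=proj(s,[[.506,.43,.08]])[0].astype(int)
f=lambda im:cv2.resize(im,(400,400))
save("g1.png",np.hstack([f(t["img"][180:250,285:355]),f(s["img"][v-50:v+50,u-50:u+50])]))
E
```

```text
t 15.82 pos [501.5 428.3 145.9] yaw_x 38.8 open 1.001 F [-0.2 -0.6  0.9] q7 -1.98
tool shift cm [ 0.45  0.16 12.39]
yaw 40.0 rotvec deg [-0.  -0.  -1.2]
yaw 220.0 rotvec deg [ -0.    0.  178.8]
yaw -140.0 rotvec deg [ -0.    0.  178.8]
[(np.int32(363), [317.3, 217.0], [458.6, 10.3, 95.0, 94.1, 5.1], [474.3, 12.8, 106.0, 105.0, 5.1]), (np.int32(210), [316.4, 210.3], [472.6, 14.0, 36.8, 36.3, 5.1], [489.9, 16.9, 41.0, 40.5, 5.1])]
```

View pics/g1.png

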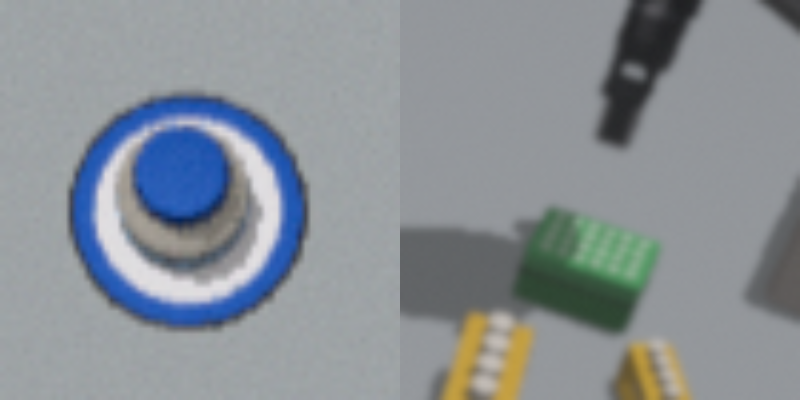

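Left: buffer centred on the blue pad (measured 2 mm off). Right: the gripper, seen edge-on, sits over the tip box. Descending.

move_arm(
  commands="1 0.4 0.1 1.5 0 0 -1;1 0 0 3 0 0 0;1 0 0 3.5 0 0 0;1 0 0 2.5 0 0 0;1 0 0 1.5 0 0 0;1 0 0 0.7 0 0 0;1 0 0 0 0 0 0;0.4 0 0 0 0 0 0;0.4 0 0 0 0 0 0;0.4 0 0 0 0 0 0;0.4 0 0 0 0 0 0;0.4 0 0 0 0 0 0",
)

```text
t: 16.92
eef_pos: [0.506, 0.4312, 0.0204]
tool_rot: [-0.001, 0.94, 0.342, 0.002]
contact_force: [-0.5, -0.6, 6.5]
gripper_width: 0.619
```

```bash
python3 d.py 640 156.5 150 6.3
```

```text
t 16.92 pos [506.  431.2  20.4] yaw_x 40.0 open 0.619 F [-0.5 -0.6  6.5] q7 -2.03
tool shift cm [ -7.34  29.66 -12.99]
yaw 6.3 rotvec deg [-0.1 -0.2 33.7]
yaw 186.3 rotvec deg [ 2.000e-01 -1.000e-01 -1.463e+02]
yaw -173.7 rotvec deg [ 2.000e-01 -1.000e-01 -1.463e+02]
```

move_arm(
  commands="0.4 0 0 -1 0 0 0;0.4 0 0 -2.5 0 0 0;0.4 0 0 -3 0 0 0;0.4 0 0 -3 0 0 0;0.4 0 0 -2 0 0 0;0.4 -0.3 1 -1 0 0 0;0.4 -0.5 2.2 0 0 0 0;0.4 -0.7 2.9 0 0 0 0;0.4 -0.7 2.9 0 0 0 0;0.4 -0.7 2.9 0 0 0 0;0.4 -0.7 2.9 0 0 0 0;0.4 -0.7 2.9 0 0 0 0",
)

```text
t: 17.92
eef_pos: [0.586, 0.2639, 0.1428]
tool_rot: [0.0, 0.94, 0.342, -0.001]
contact_force: [-0.1, 0.9, -2.3]
gripper_width: 0.622
```

move_arm(
  commands="0.4 -0.7 2.9 0 0 0 0;0.4 -0.7 2.9 0 0 0 0;0.4 -0.7 2.9 0 0 0 0;0.4 -0.7 2 0 0 0 0;0.4 0 1 0 0 0 2;0.4 0 0 0 0 0 5;0.4 0 0 0 0 0 6;0.4 0 0 1 0 0 6;0.4 0 0 2 0 0 6;0.4 0 0 2 0 0 6;0.4 0 0 1 0 0 3;0.4 0 0 0 0 0 0",
)

```text
t: 18.92
eef_pos: [0.637, 0.1592, 0.0803]
tool_rot: [0.001, 0.999, 0.051, -0.003]
contact_force: [0.7, -0.1, -1.0]
gripper_width: 0.625
```

```bash
python3 d.py 640 156.5 26 6.3;python3 - <<'E'
from m import *
s=cam("scene");u,v=proj(s,[[.64,.156,.05]])[0].astype(int)
save("g2.png",cv2.resize(s["img"][v-60:v+60,u-75:u+75],(750,600)))
E
```

```text
t 18.92 pos [637.  159.2  80.3] yaw_x 5.9 open 0.625 F [ 0.7 -0.1 -1. ] q7 -2.03
tool shift cm [0.3  0.29 5.43]
yaw 6.3 rotvec deg [ 0.1  0.3 -0.4]
yaw 186.3 rotvec deg [ 5.000e-01 -1.000e-01  1.796e+02]
yaw -173.7 rotvec deg [ 5.000e-01 -1.000e-01  1.796e+02]
```

View pics/g2.png

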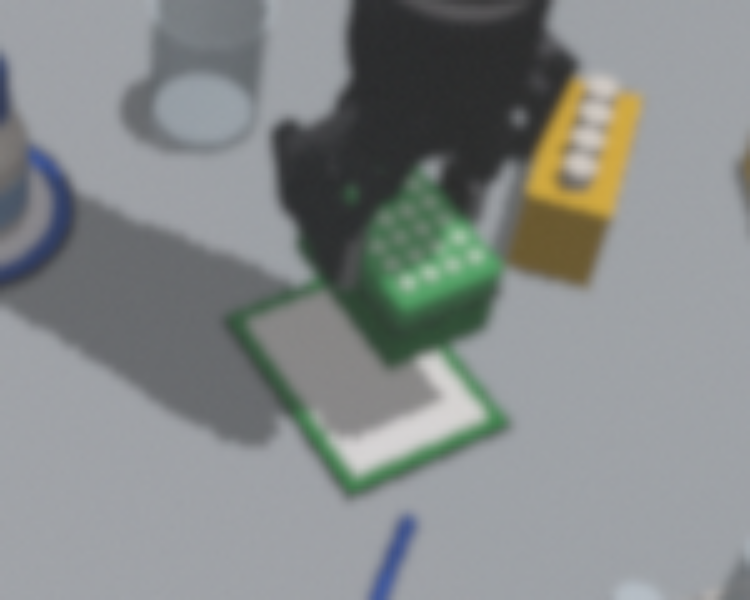

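The box hangs level over the green pad, lengthwise with the outline. Lowering.

move_arm(
  commands="0.4 0.3 0.3 1 0 0 0;0.4 0 0 1.5 0 0 0;0.4 0 0 1.5 0 0 0;0.4 0 0 0.8 0 0 0;0.4 0 0 0.4 0 0 0;0.4 0 0 0.2 0 0 0;0.4 0 0 0.1 0 0 0;0.4 0 0 0 0 0 0;0.7 0 0 0 0 0 0;0.9 0 0 0 0 0 0;1 0 0 0 0 0 0;1 0 0 0 0 0 0",
)

```text
t: 19.97
eef_pos: [0.6433, 0.1566, 0.0289]
tool_rot: [-0.0, 0.999, 0.052, 0.0]
contact_force: [-0.4, 1.2, 0.5]
gripper_width: 1.0
```

```bash
python3 d.py 640 156.5 26
```

```text
t 19.97 pos [643.3 156.6  28.9] yaw_x 6.0 open 1.0 F [-0.4  1.2  0.5] q7 -2.05
tool shift cm [-0.33 -0.02  0.29]
```

move_arm(
  commands="1 0 0 -1 0 0 0;1 0 0 -3 0 0 0;1 0 0 -4 0 0 0;1 0 0 -4 0 0 0;1 0 0 -1 0 0 0;1 -0.8 -2.9 0 0 0 0;1 -0.8 -2.9 0 0 0 0;1 -0.8 -2.9 0 0 0 0;1 -0.8 -2.9 0 0 0 0;1 -0.8 -2.9 0 0 0 0;1 0 0 0 0 0 -5;1 0 0 0 0 0 -7",
)

```text
t: 20.97
eef_pos: [0.5863, 0.3002, 0.1595]
tool_rot: [-0.001, 0.987, 0.161, 0.0]
contact_force: [0.5, -1.0, 0.0]
gripper_width: 1.002
```

move_arm(
  commands="1 0 0 0 0 0 -7;1 0 0 0 0 0 -7;1 0 0 0 0 0 -7;1 0 0 0 0 0 -7;1 0 0 0 0 0 -7;1 0 0 0 0 0 -7;1 0 0 0 0 0 -7;1 0 0 0 0 0 -7;1 0 0 0 0 0 -7;1 0 0 0 0 0 -7;1 0 0 0 0 0 -7;1 0 0 0 0 0 -7",
)

```text
t: 21.97
eef_pos: [0.5882, 0.2964, 0.1592]
tool_rot: [0.0, 0.627, 0.779, 0.0]
contact_force: [0.4, -0.8, 0.1]
gripper_width: 1.001
```

move_arm(
  commands="1 0 0 0 0 0 -7;1 0 0 0 0 0 -7;1 0 0 0 0 0 -7;1 0 0 0 0 0 -7;1 0 0 0 0 0 -7;1 0 0 0 0 0 0",
)

```text
t: 22.47
eef_pos: [0.5882, 0.2962, 0.1588]
tool_rot: [0.0, 0.365, 0.931, 0.0]
contact_force: [0.2, -0.6, 0.1]
gripper_width: 1.002
```

```bash
python3 d.py 587 299 35 137.4;python3 - <<'E'
from m import *
t=cam("top"); hsv=cv2.cvtColor(t["img"],cv2.COLOR_RGB2HSV)
B=blobs(t,"green",(245,120,300,182));print([(a,rect(t,p,.0045).tolist(),rect(t,p,.0505).tolist()) for a,ce,p in B[:3]])
s=cam("scene");u,v=proj(s,[[.587,.299,.08]])[0].astype(int)
f=lambda im:cv2.resize(im,(400,400))
save("r1.png",np.hstack([f(t["img"][120:190,235:305]),f(s["img"][v-50:v+50,u-50:u+50])]))
E
```

```text
t 22.47 pos [588.2 296.2 158.8] yaw_x 137.2 open 1.002 F [ 0.2 -0.6  0.1] q7 -0.2
tool shift cm [ 0.29  0.12 12.38]
yaw 137.4 rotvec deg [ 0.   0.  -0.2]
yaw 317.4 rotvec deg [  0.   -0.  179.8]
yaw -42.599999999999994 rotvec deg [  0.   -0.  179.8]
[]
```

View pics/r1.png

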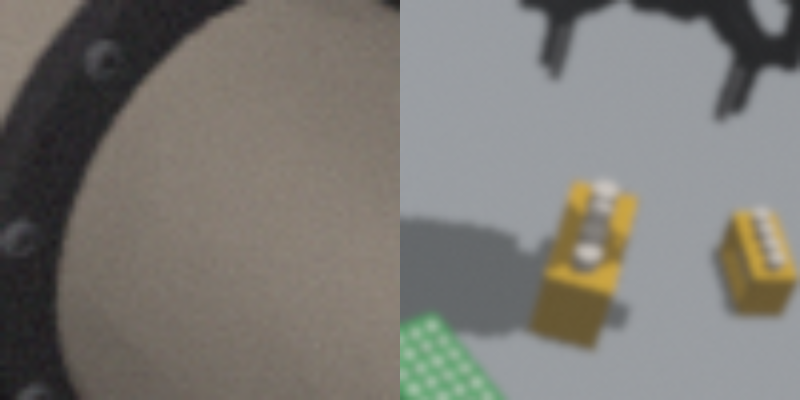

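The fingers straddle the large rack; the small rack is to the right, so I narrow the opening. The top view is blocked by the arm.

move_arm(
  commands="0.78 0.3 0.1 1 0 0 0;0.78 0 0 3 0 0 0;0.78 0 0 3.5 0 0 0;0.78 0 0 3 0 0 0;0.78 0 0 1.6 0 0 0;0.78 0 0 0.9 0 0 0;0.78 0 0 0 0 0 0;0.3 0 0 0 0 0 0;0.3 0 0 0 0 0 0;0.3 0 0 0 0 0 0;0.3 0 0 0 0 0 0;0.3 0 0 0 0 0 0",
)

```text
t: 23.57
eef_pos: [0.5874, 0.3003, 0.0304]
tool_rot: [0.001, 0.367, 0.93, 0.001]
contact_force: [-0.2, -1.1, 6.0]
gripper_width: 0.486
```

```bash
python3 d.py 657.4 -166 150 17.1
```

```text
t 23.57 pos [587.4 300.3  30.4] yaw_x 137.0 open 0.486 F [-0.2 -1.1  6. ] q7 -0.3
tool shift cm [-36.94 -29.28 -12.02]
yaw 17.1 rotvec deg [  0.2  -0.2 119.9]
yaw 197.1 rotvec deg [  0.1   0.1 -60.1]
yaw -162.9 rotvec deg [  0.1   0.1 -60.1]
```

move_arm(
  commands="0.3 0 0 -1 0 0 0;0.3 0 0 -2.5 0 0 0;0.3 0 0 -3 0 0 0;0.3 0 0 -3 0 0 0;0.3 -0.4 -0.3 -2 0 0 0;0.3 -1 -0.8 -0.5 0 0 0;0.3 -2 -1.6 0 0 0 0;0.3 -2.5 -2 0 0 0 0;0.3 -2.5 -2 0 0 0 0;0.3 -2.5 -2 0 0 0 0;0.3 -2.5 -2 0 0 0 0;0.3 -2.5 -2 0 0 0 0",
)

```text
t: 24.57
eef_pos: [0.6155, 0.0946, 0.1473]
tool_rot: [-0.0, 0.367, 0.93, -0.001]
contact_force: [-0.7, 0.0, -1.0]
gripper_width: 0.48
```

move_arm(
  commands="0.3 -2.5 -2 0 0 0 0;0.3 -2.5 -2 0 0 0 0;0.3 -2.5 -2 0 0 0 0;0.3 -2.5 -2 0 0 0 0;0.3 -2.5 -2 0 0 0 0;0.3 -2.5 -2 0 0 0 0;0.3 -2.5 -2 0 0 0 0;0.3 -2 -1.6 0 0 0 0;0.3 -1 -0.8 0 0 0 -3;0.3 -0.4 -0.3 0 0 0 -6;0.3 0 0 0 0 0 -6;0.3 0 0 0 0 0 -6",
)

```text
t: 25.57
eef_pos: [0.654, -0.169, 0.147]
tool_rot: [-0.001, 0.19, 0.982, -0.001]
contact_force: [-1.0, -0.4, -1.8]
gripper_width: 0.479
```

move_arm(
  commands="0.3 0 0 0 0 0 -6;0.3 0 0 0 0 0 -6;0.3 0 0 0 0 0 -6;0.3 0 0 0 0 0 -6;0.3 0 0 0 0 0 -6;0.3 0 0 0 0 0 -6;0.3 0 0 0 0 0 -3;0.3 0 0 0 0 0 0;0.3 0 0 0 0 0 0",
)

```text
t: 26.32
eef_pos: [0.6544, -0.1677, 0.1473]
tool_rot: [-0.001, -0.146, 0.989, 0.0]
contact_force: [-0.5, -0.8, -1.2]
gripper_width: 0.481
```

```bash
python3 d.py 657.4 -166 36 197.1;python3 - <<'E'
from m import *
s=cam("scene");u,v=proj(s,[[.64,-.18,.05]])[0].astype(int)
print(ray(s,(175,252),.11),u,v)
save("r2.png",cv2.resize(s["img"][v-60:v+60,u-80:u+80],(800,600)))
E
```

```text
t 26.32 pos [ 654.4 -167.7  147.3] yaw_x -163.2 open 0.481 F [-0.5 -0.8 -1.2] q7 1.46
tool shift cm [-0.36  0.07 11.13]
yaw 197.1 rotvec deg [ 0.  -0.1 -0.3]
yaw 377.1 rotvec deg [-1.000e-01 -0.000e+00  1.797e+02]
yaw 17.099999999999994 rotvec deg [-1.000e-01 -0.000e+00  1.797e+02]
[ 0.6018371  -0.31273692  0.11      ] 249 263
```

View pics/r2.png

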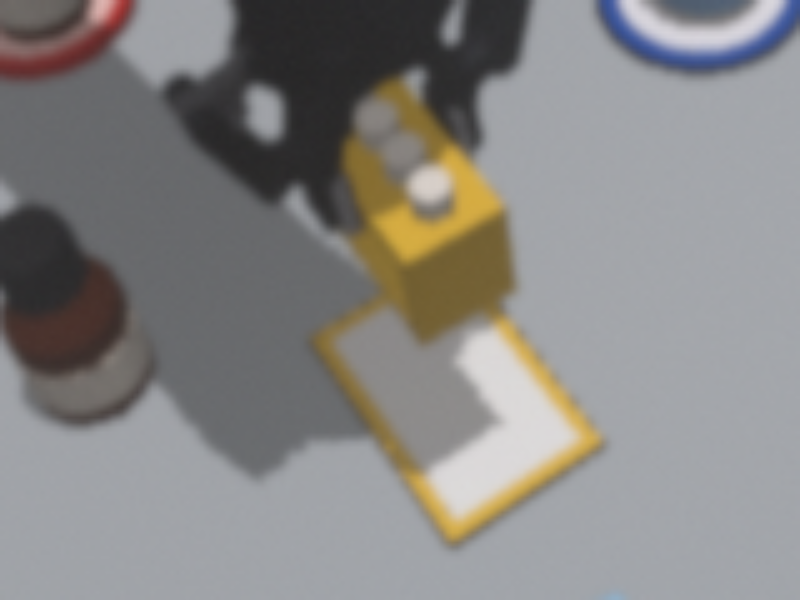

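The rack hangs level above the yellow pad, aligned, with the black-capped bottle well clear. Lowering.

move_arm(
  commands="0.3 -0.3 0 1 0 0 0;0.3 0 0 2.5 0 0 0;0.3 0 0 2.5 0 0 0;0.3 0 0 2 0 0 0;0.3 0 0 1.5 0 0 0;0.3 0 0 0.9 0 0 0;0.3 0 0 0.4 0 0 0;0.3 0 0 0.2 0 0 0;0.3 0 0 0 0 0 0;0.3 0 0 0 0 0 0",
)

```text
t: 27.2
eef_pos: [0.659, -0.1657, 0.0395]
tool_rot: [0.001, -0.148, 0.989, -0.0]
contact_force: [0.3, 0.4, -1.2]
gripper_width: 0.482
```

```bash
python3 d.py 657.4 -166 35 197.1
```

```text
t 27.2 pos [ 659.  -165.7   39.5] yaw_x -163.0 open 0.482 F [ 0.3  0.4 -1.2] q7 1.39
tool shift cm [0.16 0.01 0.45]
yaw 197.1 rotvec deg [-0.   0.1 -0.1]
yaw 377.1 rotvec deg [1.000e-01 1.000e-01 1.799e+02]
yaw 17.099999999999994 rotvec deg [1.000e-01 1.000e-01 1.799e+02]
```

move_arm(
  commands="0.3 0.1 0 0.2 0 0 0;0.3 0 0 0.2 0 0 0;0.3 0 0 0 0 0 0;0.6 0 0 0 0 0 0;0.75 0 0 0 0 0 0;0.75 0 0 0 0 0 0;0.75 0 0 0 0 0 0;0.75 0 0 -1 0 0 0;0.75 0 0 -3 0 0 0;0.75 0 0 -4 0 0 0;0.75 0 0 -4 0 0 0;0.75 0 0 -4 0 0 0",
)

```text
t: 28.2
eef_pos: [0.6569, -0.1656, 0.1968]
tool_rot: [0.0, -0.148, 0.989, 0.0]
contact_force: [1.9, 0.3, 0.0]
gripper_width: 0.755
```

```bash
python3 d.py 400 -500 220
```

```text
t 28.2 pos [ 656.9 -165.6  196.8] yaw_x -163.0 open 0.755 F [1.9 0.3 0. ] q7 1.5
tool shift cm [ 34.36 -24.44  -2.34]
```

move_arm(
  commands="0.75 1.4 -1 -2 0 0 0;0.75 3 -2.1 -1 0 0 0;0.75 3 -2.1 0 0 0 0;0.75 3 -2.1 0 0 0 0;0.75 3 -2.1 0 0 0 0;0.75 3 -2.1 0 0 0 0;0.75 3 -2.1 0 0 0 0;0.75 3 -2.1 0 0 0 0;0.75 3 -2.1 0 0 0 0;0.75 3 -2.1 0 0 0 0;0.75 3 -2.1 0 0 0 0;0.75 0 0 0 0 0 0",
)

```text
t: 29.2
eef_pos: [0.415, -0.4764, 0.2237]
tool_rot: [-0.002, -0.142, 0.99, -0.001]
contact_force: [-0.7, -2.2, 0.2]
gripper_width: 0.749
```

```bash
python3 d.py;python3 - <<'E'
from m import *
t=cam("top"); K=lambda k,b:blobs(t,k,b)
im=t["img"]
def dots(b,z,amin,amax):
    g=cv2.cvtColor(im,cv2.COLOR_RGB2GRAY); return None
f=lambda x,y:cv2.resize(im[y-40:y+40,x-40:x+40],(400,400),interpolation=cv2.INTER_CUBIC)
save("end.png",np.hstack([f(272,154),f(388,157)]))
save("endtop.png",im)
E
```

```text
t 29.2 pos [ 415.  -476.4  223.7] yaw_x -163.7 open 0.749 F [-0.7 -2.2  0.2] q7 2.07
```

View pics/end.png

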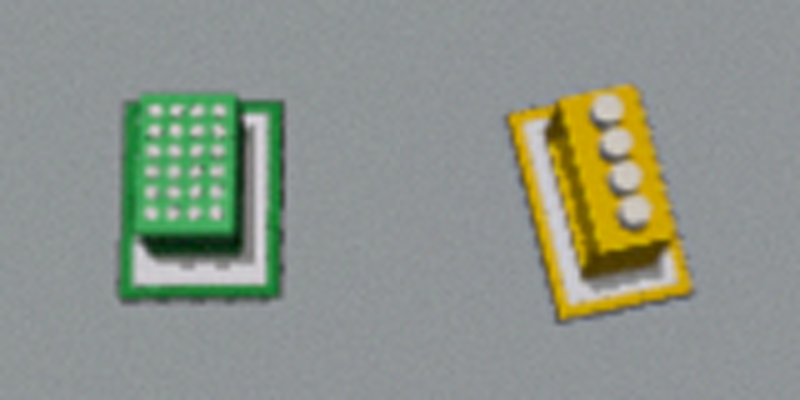

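View pics/endtop.png

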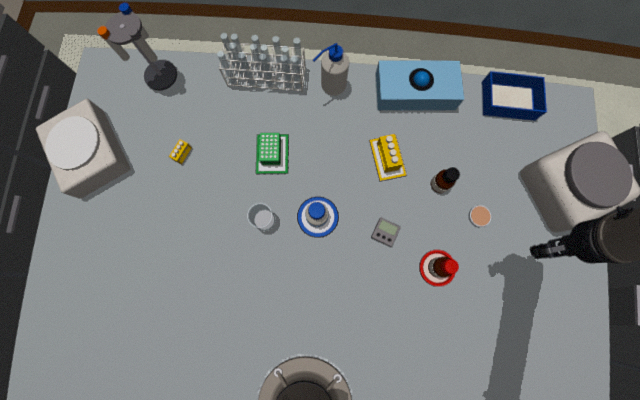

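```bash
python3 - <<'E'
from h import *
t=cam("top"); r=lambda x,y,z:ray(t,(x-.5,y-.5),z)[:2]*1000
g=np.array([[155,111],[219,111],[215,213],[151,213]])/5+[232,114]; y=np.array([[206,110],[216,143],[226,177],[235,211]])/5+[348,117]
G=np.array([r(*p,.0505) for p in g]); Y=np.array([r(*p,.0725) for p in y])
an=lambda v:np.degrees(np.arctan2(v[1],v[0])).round(1)
print("box",G.mean(0).round(1),an(G[0]-G[3]),"pad 639.8 156.6 6.3"); print("rack",Y.mean(0).round(1),an(Y[0]-Y[3]),"pad 657.4 -165.9 17.1")
E
```

```text
box [644.9 159.3] 5.0 pad 639.8 156.6 6.3
rack [ 658.2 -165. ] 18.0 pad 657.4 -165.9 17.1
```

Everything is within tolerance, the box and rack look upright, and the beaker and black-capped bottle are at the same pixels as before. Handing in.

```bash
python3 -c "
from station import bot
print(bot.hand_in())"
```

```text
the job is handed in; nothing more can be done
None
```

I moved the acid bottle into the red tray first, then put the buffer, tip box and rack on their pads, and handed the job in at about 29 s. No check failed or disagreed; the hand-in reports no verdict, so these are my own camera measurements.

| Thing | Offset from centre | Angle to pad length | When measured |
|---|---|---|---|
| Acid bottle | about 1 mm | – | after release |
| Buffer bottle | about 2 mm | – | after release |
| Tip box | about 6 mm | about 1° | last check |
| Tube rack (the larger) | about 1 mm | about 1° | last check |

- **Final picture:** all four appeared upright and the arm was clear of everything.
- **Bystanders:** the black-capped bottle and the beaker looked unmoved in the same picture. I judged those two by eye rather than measuring them.

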